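# Set out the watering-kit display on the garden-centre shelf

## Task

Set out the watering-kit display around the grey foam tray (left and right as seen from the robot): press the white tap timer fully home in the rectangular cutout of the foam; stand the clay pot, upside down as it already is, opposite the middle of the foam tray's left side with a gap of about 30 mm between them; and stand the brass hose connector upright in the middle of the clay pot's flat top. Stand the black square plant pot upright on the shelf, in line with and midway between the foam tray and the black six-cell seed tray to its right, touching neither. Do not move the green plant-food bottle or the amber jar, and let go of everything.

Things in the scene. Friction and masses are not known exactly. Their poses are not given: they have to be found in the camera images.
- foam_tray: Display tray of grey foam with a thin black rim, fixed to the shelf, 100 (its x) x 130 (its y) x 30 mm high. Origin: centre of its underside, on the shelf surface; z up, x away from the robot, y to the left (turned up to 0.15 rad either way). The rectangular cutout is in its left half; in its right half a small round grey fitting, already in the foam, stands 4 mm above it.
- cutout (a point): Centre of the mouth of the rectangular cutout, level with the foam's top face (30 mm above the shelf). The cutout is 62 mm along the tray's x and 42 mm along its y, 18 mm deep, its upper edges bevelled (4 mm wide and 6 mm deep all round, so the mouth is 70 x 50 mm); centred 28 mm left of the tray's middle. Axes as the foam tray's. The foam is stiff; nothing needs forcing.
- seed_tray: Black plastic seed tray with six soil-filled cells, fixed to the shelf to the right of the foam tray, 100 (its x) x 130 (its y) x 45 mm high; the clear gap between the two trays is 110 to 140 mm. Origin: centre of its underside, on the shelf surface; axes as the foam tray's, nearly parallel to it.
- timer_mid (a point): Tap timer: upright white plastic box with a grey band and a grey round dial on top, 56 (its x) x 36 (its y) x 60 mm high, loose. The point is its centre, 30 mm above its underside; z up. It goes down into the cutout upright, underside first, long side along the cutout's long side, either way round; when home 42 mm of it stand above the foam.
- clay_pot_mid (a point): Small terracotta plant pot standing upside down, round, loose, 60 mm high: rim 64 mm across in the lowest 16 mm, then tapering from 56 mm to 47 mm across at the flat closed top. The point is its centre, 30 mm above the shelf; z up. Its wanted place is 127 mm from the foam tray's middle along the tray's +y, which leaves the 30 mm gap.
- connector_mid (a point): Brass hose connector, round, standing upright, loose, 52 mm high: foot flange 34 mm across and 8 mm high, body 26 mm across from 10 to 34 mm up, collar 31 mm across at 36 to 41 mm, nozzle 16 mm across at the top. The point is on its axis, 26 mm above its underside; z up, nozzle upward.
- square_pot_mid (a point): Black plastic square plant pot, open at the top, empty, loose, 60 mm high: walls 54 x 54 mm outside (3 mm thick) with a lip 60 x 60 mm in the top 7 mm. The point is on its axis, 30 mm above its underside; z up, x and y square to its sides.
- plant_food_mid (a point): Green plastic bottle of plant food with a white cap, 40 mm across, 95 mm high, loose, standing among the things; leave it alone. The point is its centre.
- jar_mid (a point): Amber glass jar with a white lid, 48 mm across, 60 mm high, loose; leave it alone. The point is its centre.

How it is judged (in metres and radians):
At the end, for the whole second after the job is handed in: Timer home in the cutout (6 mm, 0.15 rad, 4 mm high). Clay pot upside down, within 18 mm of 127 mm left of the foam tray's middle. Connector upright on it, within 12 mm of centre. Square pot upright between the trays, 100 mm in y and at most 28 mm in x from each one's middle. All at rest (horizontal distance between timer_mid and cutout below 0.006 m and z of timer_mid in the frame of cutout below 0.016 m and angle between the x axis of timer_mid and the x axis of cutout, either way round below 0.15 rad and angle between timer_mid's own z axis and vertical below 0.12 rad and x of clay_pot_mid in the frame of foam_tray between -0.018 and 0.018 m and y of clay_pot_mid in the frame of foam_tray between 0.109 and 0.145 m and height (world z) of each of clay_pot_mid, square_pot_mid below 0.036 m and angle between each of clay_pot_mid, connector_mid, square_pot_mid's own z axis and vertical below 0.1 rad and horizontal distance between connector_mid and clay_pot_mid below 0.012 m and z of connector_mid in the frame of clay_pot_mid between 0.05 and 0.062 m and x of square_pot_mid in the frame of foam_tray between -0.028 and 0.028 m and x of square_pot_mid in the frame of seed_tray between -0.028 and 0.028 m and y of square_pot_mid in the frame of foam_tray below -0.1 m and y of square_pot_mid in the frame of seed_tray above 0.1 m and linear speed of each of timer, clay_pot, connector, square_pot below 0.02 m/s); the robot touches nothing.
It fails at once if the plant-food bottle was moved by more than 15 mm (distance of plant_food_mid from where it was at the start of the episode above 0.015 m).
It fails at once if the jar was moved by more than 15 mm (distance of jar_mid from where it was at the start of the episode above 0.015 m).
It also fails if it takes over 112 s, if anything falls off the work surface, if the arm or the gripper's body presses on something with over 40 N, if the wrist force passes 120 N, or if a joint passes its speed limit or range.

## Robot

A 6-joint arm with a two-finger parallel gripper is mounted at the origin on the work surface. World frame = base frame: x ahead of the robot, y to its left, z up, the work surface at z = 0. Lengths are in mm, angles in rad, forces in N, time in s.
With the tool pointing down it reaches from about 350 to 775 mm from the base axis. Payload 7.3 kg.
Tool frame: the origin (TCP) lies at the very end of the fingers, on their centre line; the grasp point (between the pads) lies 19 mm behind it; x points along the fingers, y is the direction in which the jaws open and shut, and the axes are right-handed (so a half turn about x gives the same grasp; the last joint's range is limited). The gripper opens to 92 mm and grips with 3 to 60 N. Pads are 19 mm wide; open, the fingers measure 130 mm over their backs; the gripper's body (75 mm by 190 mm) begins 47 mm behind the grasp point.
Start: joints at [-1.43, 0.342, 1.524, -0, 1.275, -0.146], TCP at [148.536, -503.569, 226.741] pointing down, gripper open.
Joint ranges: [-2.53, 2.53], [-0.77, 2.02], [0.04, 2.7], [-1, 4.14], [0.28, 2.66], [-3.11, 3.11]. Speed limits (rad/s): [2.57, 2.57, 3.14, 3.14, 3.14, 3.14].

## Interface

Orientations are given as [roll, pitch, yaw] about the fixed x, y, z axes, in that order (R = Rz(yaw) Ry(pitch) Rx(roll)).
In Python, from plant import bot gives the robot as it stands.
- The arm moves only by the tool step_arm, never from a script. Its argument "targets" is a list that holds one entry, the list of rows, each a list of 4 numbers: the shift along the tool's x, y, z in m, then the turn about the tool's x in degrees. A call has exactly 5 rows; each row is the pose to reach, as a shift and turn from the pose measured when the call began, along the tool's axes at that moment; what a row does not reach only later rows make up. A row lasts 1/12 s, in which the tool goes at most 41.7 mm and 7.16 degrees, less where a joint would pass 70% of its speed; a pose out of reach is approached as far as the arm can. A call with a gripper value outside its range is refused whole. "jaw" is the closure, from 0 (fully open) to 1 (shut), set as the call begins (left out, the last holds). The fingers move at their own pace and stop on an object; the grip force is fixed at half the most. Time passes only in rows, so rows that repeat a pose let the fingers close, or fill a call up. It gives the time, the measured TCP pose, the force and the opening at its end, in the units of the state.
- bot.get_obs(): the state, without advancing time (a new reading comes with each control period).
- bot.capture(name): name is "side" or "top"; returns a dict with "color" (384x512x3 uint8, red, green, blue), "depth" (384x512 float32, mm along the optical axis (not along the pixel's ray), 0 where there is no reading), "fov_y" (degrees; the focal length in pixels is half the picture's height over the tangent of half this angle, whatever the lens; pixels are square), "cx", "cy" (the principal point, pixels), "dist_coeffs" ([k1, k2, p1, p2, k3] as OpenCV has them; the pictures are not rectified), "rvec" (rotation vector, rad) and "tvec" (3), from world to camera coordinates, as OpenCV has them. Camera axes: x right, y down, z forward; pixel columns grow to the right and rows downward; lengths in mm; the calibration is good to about 2 mm. A picture is of the moment at which its call begins.
- bot.close_job(): hands the job in, once; it reports no verdict.
The state is a dict: "time": time; "joint_positions": joint angles; "dq": joint speeds; "tau": joint torques, N m; "tool_pos": TCP position; "tcp_rot": TCP orientation; "contact_force": force on the tool from outside, world axes, zero at the start; "moment": the same for the moment, N m; "grip_width": finger opening in mm.
Only numpy, scipy, OpenCV 4.12 (cv2) and the standard library are available. Lean on these libraries where they do the work, as an engineer would, in place of code of your own. Each camera call takes 0.05 s, during which the arm holds its last target. There are 200 camera calls.

## Working session

There is one attempt and no reset: what is moved stays moved. The work goes in short steps, Python scripts to look and compute and a tool call to move; the robot and the scene stay as the last step left them, time stands still between calls to the robot, and variables do not carry over. Pictures are saved under pics/ and viewed, about 12 in all and at most 16, crops included, and the job is handed in when it is done.

Besides the shell and the picture viewer there is one more tool, called after ">>>" in YAML: its name, and indented under it one key for each argument. step_arm: Moves the arm, as the interface text tells. Its arguments: {"type":"object","properties":{"targets":{"type":"array","items":{"type":"array","items":{"type":"array","items":{"type":"number"}}}},"jaw":{"type":"number"}},"required":["targets"]}

```bash
ls; mkdir -p pics
cat > h.py <<'E'
import numpy as np, cv2
from plant import bot
from scipy.spatial.transform import Rotation as Ro
def cap(n):
    d=bot.capture(n); h,w=d["depth"].shape
    f=h/2/np.tan(np.radians(d["fov_y"])/2)
    d["K"]=np.array([[f,0,d["cx"]],[0,f,d["cy"]],[0,0,1]]); d["D"]=np.array(d["dist_coeffs"],float)
    d["R"]=cv2.Rodrigues(np.array(d["rvec"],float))[0]; d["t"]=np.array(d["tvec"],float).ravel()
    u,v=np.meshgrid(np.arange(w),np.arange(h))
    n_=cv2.undistortPoints(np.stack([u,v],-1).reshape(-1,1,2).astype(float),d["K"],d["D"]).reshape(h,w,2)
    z=d["depth"].astype(float)
    P=np.dstack([n_*z[...,None],z])
    d["P"]=(P-d["t"])@d["R"]; d["P"][z==0]=np.nan; d["n"]=n_
    return d
def save(d,name,box=None,s=1):
    im=d["color"][...,::-1]
    if box: im=im[box[1]:box[3],box[0]:box[2]]
    cv2.imwrite("pics/"+name,cv2.resize(im,None,fx=s,fy=s,interpolation=cv2.INTER_CUBIC))
def onz(d,u,v,z):
    a=cv2.undistortPoints(np.array([[[u,v]]],float),d["K"],d["D"])[0,0]
    r=np.array([*a,1])@d["R"]; c=-d["t"]@d["R"]
    return c+r*(z-c[2])/r[2]
def toolR(o=None):
    o=o or bot.get_obs(); return Ro.from_euler("xyz",o["tcp_rot"]).as_matrix()
E
python3 - <<'E'
from h import *
o=bot.get_obs(); print(o); print(toolR(o).round(3))
for n in("top","side"):
    d=cap(n); save(d,n+"0.png",s=1.5); np.savez(n+"0.npz",P=d["P"],c=d["color"])
    print(n,-d["t"]@d["R"],d["D"])
E
```

```text
pics
{'time': 0.0, 'joint_positions': array([-1.43001764e+00,  3.42746863e-01,  1.52503810e+00, -9.87128118e-06,
        1.27539402e+00, -1.46002323e-01]), 'dq': array([ 1.09388367e-04,  3.68308264e-04, -2.07322197e-04, -7.87893901e-04,
       -1.00582591e-03, -6.79125296e-05]), 'tau': array([-2.39805006e-03, -4.31252682e+01, -2.44216275e+01,  7.15808664e-02,
        5.61466638e-02, -1.40615430e-04]), 'tool_pos': array([ 148.46295864, -503.13692309,  226.02508055]), 'tcp_rot': array([-1.7108484 ,  1.56920997,  1.71752815]), 'contact_force': array([-0.09087621, -0.05372957,  0.00784861]), 'moment': array([0.01941418, 0.00346818, 0.01282388]), 'grip_width': 92.01342200380766}
[[-0.     0.283 -0.959]
 [ 0.002 -0.959 -0.283]
 [-1.    -0.002 -0.   ]]
top [ 426.74363642   27.08873183 1012.07808688] [-0.1031876  0.         0.         0.         0.       ]
side [ 417.61368013 -648.7345659   815.70036907] [-0.17811341  0.          0.          0.          0.        ]
```

View pics/top0.png

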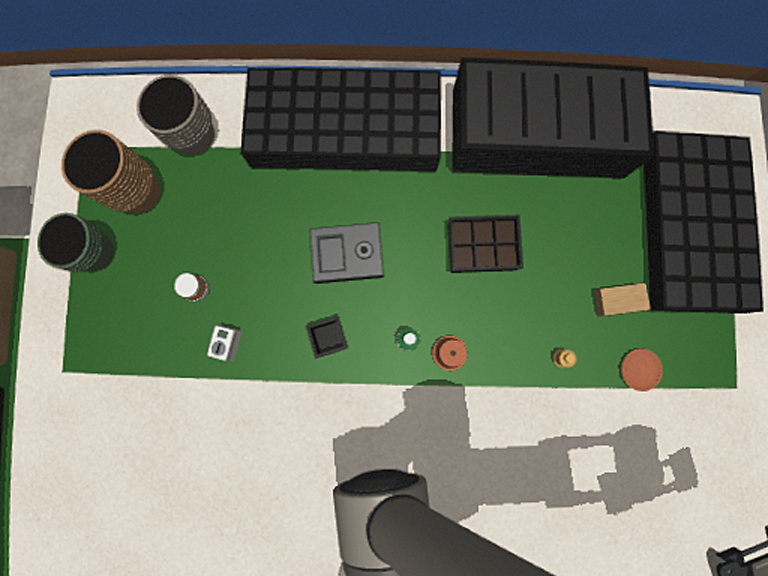

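View pics/side0.png

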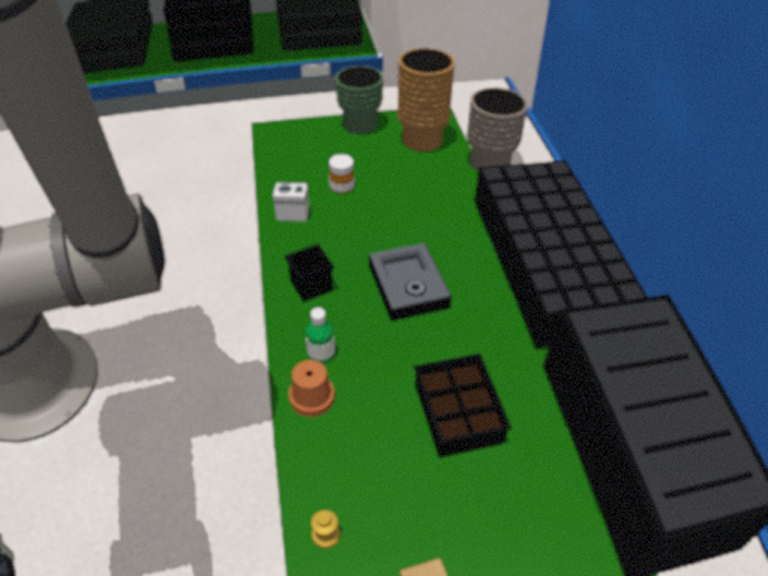

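Top view (768×576): timer (222,342), square pot (326,336), bottle (408,338), clay pot (450,352), connector (565,357), foam (346,252), seed tray (485,243), jar (189,286). The side view agrees. Next I measure poses from the depth data.

```bash
cat > m.py <<'E'
from h import *
def cloud(*ns):
    return {n:cap(n) for n in ns}
def obj(P,c,r,z0,z1):
    q=P.reshape(-1,3); q=q[~np.isnan(q[:,0])]
    q=q[(np.hypot(*(q[:,:2]-c).T)<r)&(q[:,2]>z0)&(q[:,2]<z1)]
    return q
def rect(q):
    (c,s,a)=cv2.minAreaRect(q[:,:2].astype(np.float32)); return np.round(c,1),np.round(s,1),round(a,1)
E
python3 - <<'E'
from m import *
D=cloud("top","side")
seeds=dict(timer=(222,342,60,45,60,68),sq=(326,336,60,50,50,66),bottle=(408,338,95,40,60,100),clay=(450,352,60,45,50,66),conn=(565,357,52,35,30,60),foam=(346,252,30,100,24,40),seed=(485,243,45,100,38,55),jar=(189,286,60,45,50,68))
for k,(u,v,z,r,a,b) in seeds.items():
    c=onz(D["top"],u/1.5,v/1.5,z)[:2]
    print(k,c.round(0),end=' ')
    for n in D:
        q=obj(D[n]["P"],c,r,a,b)
        if len(q)>5: print(n,len(q),*rect(q),"zmed",np.median(q[:,2]).round(1),"mean",q.mean(0)[:2].round(1),end=' | ')
    print()
for n in D:
    q=obj(D[n]["P"],(450,0),60,-20,20); print(n,"table z",np.median(q[:,2]))
E
```

```text
timer [434. 315.] top 142 [432.3 318.3] [33.6 55.6] 81.2 zmed 61.2 mean [432.2 318.4] | side 79 [431.  317.6] [32.9 55.2] 77.4 zmed 61.5 mean [432.6 317.9] | 
sq [450. 131.] top 205 [448.7 131.3] [60.7 57.9] 18.9 zmed 59.7 mean [448.9 132.2] | side 312 [447.  134.8] [61.7 65.2] 19.2 zmed 59.4 mean [447.9 134.3] | 
bottle [449. -11.] top 152 [449.3 -10.9] [33.9 33.9] 1.3 zmed 70.0 mean [448.2 -10.7] | side 247 [447.6 -14. ] [29.5 36.6] 69.8 zmed 72.5 mean [447.1 -16.2] | 
clay [427. -86.] top 275 [426.4 -88.9] [46.6 46.9] 28.9 zmed 59.8 mean [426.3 -88.4] | side 407 [425.2 -88.6] [49.1 45.5] 83.4 zmed 59.7 mean [424.9 -90.8] | 
conn [ 422. -292.] top 95 [ 420.8 -299.2] [24.2 28.9] 0.9 zmed 43.3 mean [ 421.1 -298.2] | side 229 [ 419.8 -298.1] [30.5 28.9] 83.3 zmed 42.6 mean [ 419.6 -300. ] | 
foam [605. 103.] top 1321 [606.7 104.3] [100.7 127.7] 6.8 zmed 30.1 mean [607.1  96.9] | side 1356 [604.9 106.9] [102.1 133.9] 7.5 zmed 30.4 mean [605.1  95.7] | 
seed [ 625. -150.] top 495 [ 627.7 -150.7] [101.3 132.4] 3.4 zmed 44.5 mean [ 628.8 -150.4] | side 838 [ 626.1 -147. ] [102.4 133.8] 2.8 zmed 44.2 mean [ 627.1 -149.2] | 
jar [531. 381.] top 206 [534.6 386.7] [42.  40.5] 22.3 zmed 59.7 mean [534.2 385.5] | side 146 [532.4 390. ] [48.  39.5] 82.6 zmed 59.2 mean [531.8 385.9] | 
top table z 0.46197135208369405
side table z 0.970818751702822
```

```bash
cat > plan.py <<'E'
from h import *
def state():
    o=bot.get_obs(); R=toolR(o); phi=np.degrees(np.arctan2(R[1,1],R[0,1]))
    print("t %.2f pos %s phi %.1f width %.1f F %s j %s"%(o["time"],o["tool_pos"].round(1),phi,o["grip_width"],o["contact_force"].round(1),np.degrees(o["joint_positions"]).round(0)))
    return o["tool_pos"],phi
def plan(*wps):
    """print, per waypoint (x,y,z,phi[,calls]), the shifts of successive calls; each call assumed to arrive"""
    p,phi=state(); p=np.array(p)
    for w in wps:
        t=np.array(w[:3],float); d=(w[3]-phi+180)%360-180; c=np.radians
        n=w[4] if len(w)>4 else int(np.ceil(max(np.linalg.norm(t-p)/190,abs(d)/34,.01)))
        for i in range(n):
            s=(t-p)/(n-i); dd=d/n
            y=np.array([np.cos(c(phi)),np.sin(c(phi)),0]); z=np.array([y[1],-y[0],0])
            print(w,"-> [%.4f,%.4f,%.4f,%.1f]"%(-s[2]/1e3,s@y/1e3,s@z/1e3,-dd))
            p=p+s; phi+=dd
E
python3 - <<'E'
from plan import *
for n in("top","side"):
    d=np.load(n+"0.npz")["P"].reshape(-1,3)
    for y in range(-200,350,50):
        q=d[(abs(d[:,1]-y)<10)&(d[:,0]>670)&(d[:,0]<1000)&(d[:,2]>40)]
        print(n,y,q[:,0].min().round() if len(q) else None,q[:,2].max().round() if len(q) else None,end='; ')
plan((440,-250,230,-90),(432,318,230,-100))
E
```

```text
top -200 672.0 140.0; top -150 672.0 137.0; top -100 670.0 137.0; top -50 769.0 90.0; top 0 769.0 91.0; top 50 769.0 90.0; top 100 769.0 90.0; top 150 769.0 90.0; top 200 769.0 90.0; top 250 770.0 89.0; top 300 771.0 88.0; side -200 670.0 137.0; side -150 670.0 138.0; side -100 670.0 135.0; side -50 769.0 88.0; side 0 769.0 89.0; side 50 768.0 89.0; side 100 767.0 89.0; side 150 768.0 88.0; side 200 767.0 88.0; side 250 767.0 89.0; side 300 768.0 87.0; t 0.20 pos [ 148.5 -503.3  226.3] phi -73.6 width 91.8 F [ 0.   0.2 -0.1] j [-82.  20.  87.  -0.  73.  -8.]
(440, -250, 230, -90) -> [-0.0012,-0.0535,-0.1171,5.5]
(440, -250, 230, -90) -> [-0.0012,-0.0644,-0.1114,5.5]
(440, -250, 230, -90) -> [-0.0012,-0.0748,-0.1048,5.5]
(432, 318, 230, -100) -> [-0.0000,-0.1893,0.0027,3.3]
(432, 318, 230, -100) -> [-0.0000,-0.1889,0.0137,3.3]
(432, 318, 230, -100) -> [-0.0000,-0.1877,0.0246,3.3]
```

>>> step_arm:
  targets:
    - [[0,-0.053,-0.117,5.5],[0,-0.053,-0.117,5.5],[0,-0.053,-0.117,5.5],[0,-0.053,-0.117,5.5],[0,-0.053,-0.117,5.5]]

```text
time: 0.62
tool_pos: [247.2, -418.0, 226.5]
tcp_rot: [-1.698, 1.57, 1.638]
contact_force: [-0.2, -0.2, -0.1]
grip_width: 91.9
```

>>> step_arm:
  targets:
    - [[0,-0.064,-0.111,5.5],[0,-0.064,-0.111,5.5],[0,-0.064,-0.111,5.5],[0,-0.064,-0.111,5.5],[0,-0.064,-0.111,5.5]]

```text
time: 1.03
tool_pos: [344.5, -333.3, 226.5]
tcp_rot: [-1.442, 1.57, 1.801]
contact_force: [0.8, -0.6, 0.5]
grip_width: 91.6
```

>>> step_arm:
  targets:
    - [[0,-0.075,-0.105,5.5],[0,-0.075,-0.105,5.5],[0,-0.075,-0.105,5.5],[0,-0.075,-0.105,5.5],[0,-0.075,-0.105,5.5]]

```text
time: 1.45
tool_pos: [441.7, -248.4, 226.3]
tcp_rot: [-0.446, 1.57, 2.703]
contact_force: [-0.5, -0.9, -0.1]
grip_width: 92.0
```

>>> step_arm:
  targets:
    - [[0,-0.19,0.003,3.3],[0,-0.19,0.003,3.3],[0,-0.19,0.003,3.3],[0,-0.19,0.003,3.3],[0,-0.19,0.003,3.3]]

```text
time: 1.87
tool_pos: [435.8, -57.9, 226.4]
tcp_rot: [-0.35, 1.569, 2.741]
contact_force: [-0.4, -0.7, -0.1]
grip_width: 91.9
```

>>> step_arm:
  targets:
    - [[0,-0.19,0.014,3.3],[0,-0.19,0.014,3.3],[0,-0.19,0.014,3.3],[0,-0.19,0.014,3.3],[0,-0.19,0.014,3.3]]

```text
time: 2.28
tool_pos: [431.5, 133.0, 226.6]
tcp_rot: [-0.378, 1.57, 2.654]
contact_force: [-0.1, -0.2, -0.1]
grip_width: 91.8
```

>>> step_arm:
  targets:
    - [[0,-0.188,0.025,3.3],[0,-0.188,0.025,3.3],[0,-0.188,0.025,3.3],[0,-0.188,0.025,3.3],[0,-0.188,0.025,3.3]]

```text
time: 2.7
tool_pos: [428.5, 323.6, 226.6]
tcp_rot: [-0.944, 1.57, 2.03]
contact_force: [0.6, -0.7, 0.4]
grip_width: 91.8
```

```bash
python3 -c "
from plan import *
plan((432,318,28,-101,2))"
```

```text
t 2.70 pos [428.5 323.6 226.6] phi -99.6 width 91.8 F [ 0.6 -0.7  0.4] j [ 29.  21.  85.   0.  74. 128.]
(432, 318, 28, -101, 2) -> [0.0993,0.0025,-0.0022,0.7]
(432, 318, 28, -101, 2) -> [0.0993,0.0024,-0.0022,0.7]
```

>>> step_arm:
  targets:
    - [[0.1,0.005,-0.0044,1.4],[0.1,0.005,-0.0044,1.4],[0.1,0.005,-0.0044,1.4],[0.1,0.005,-0.0044,1.4],[0.1,0.005,-0.0044,1.4]]

```text
time: 3.12
tool_pos: [433.2, 315.8, 126.3]
tcp_rot: [0.5, 1.569, -2.837]
contact_force: [0.5, 0.3, 0.9]
grip_width: 91.8
```

>>> step_arm:
  targets:
    - [[0.04,0,0,0],[0.07,0,0,0],[0.09,0,0,0],[0.0985,0,0,0],[0.0985,0,0,0]]

```text
time: 3.53
tool_pos: [433.9, 315.0, 27.8]
tcp_rot: [0.619, 1.569, -2.719]
contact_force: [0.3, -0.1, 0.7]
grip_width: 91.7
```

>>> step_arm:
  targets:
    - [[0,0,0,0],[0,0,0,0],[0,0,0,0],[0,0,0,0],[0,0,0,0]]
  jaw: 1

```text
time: 3.95
tool_pos: [434.3, 315.3, 28.7]
tcp_rot: [0.306, 1.57, -3.032]
contact_force: [-0.9, 0.2, -0.3]
grip_width: 63.2
```

>>> step_arm:
  targets:
    - [[0,0,0,0],[0,0,0,0],[0,0,0,0],[0,0,0,0],[0,0,0,0]]

```text
time: 4.37
tool_pos: [434.5, 315.5, 28.9]
tcp_rot: [-1.759, 1.57, 1.186]
contact_force: [0.5, 0.8, 2.4]
grip_width: 36.0
```

```bash
python3 -c "
from plan import *
plan((432,318,170,-101,1),(602.6,132.8,170,-83))"
```

```text
t 4.37 pos [434.5 315.5  28.9] phi -101.3 width 36.0 F [0.5 0.8 2.4] j [ 28.  34.  99.   0.  47. 129.]
(432, 318, 170, -101, 1) -> [-0.1411,-0.0019,0.0029,-0.3]
(602.6, 132.8, 170, -83) -> [-0.0000,0.0746,-0.1014,-9.0]
(602.6, 132.8, 170, -83) -> [-0.0000,0.0896,-0.0885,-9.0]
```

>>> step_arm:
  targets:
    - [[-0.1,0,0,0],[-0.1,0,0,0],[-0.1,0,0,0],[-0.1,0,0,0],[-0.1,0,0,0]]

```text
time: 4.78
tool_pos: [434.5, 315.5, 129.2]
tcp_rot: [-2.341, 1.569, 0.605]
contact_force: [-0.0, -0.7, -2.3]
grip_width: 35.5
```

>>> step_arm:
  targets:
    - [[0,0.075,-0.101,-9],[0,0.075,-0.101,-9],[0,0.075,-0.101,-9],[0,0.075,-0.101,-9],[0,0.075,-0.101,-9]]

```text
time: 5.2
tool_pos: [519.2, 219.8, 126.8]
tcp_rot: [0.252, 1.568, -2.933]
contact_force: [0.2, 0.4, -1.6]
grip_width: 36.0
```

>>> step_arm:
  targets:
    - [[0,0.09,-0.088,-9],[0,0.09,-0.088,-9],[0,0.09,-0.088,-9],[0,0.09,-0.088,-9],[0,0.09,-0.088,-9]]

```text
time: 5.62
tool_pos: [602.9, 124.9, 124.5]
tcp_rot: [0.015, 1.565, -3.016]
contact_force: [-0.4, 0.9, -1.7]
grip_width: 35.6
```

>>> step_arm:
  targets:
    - [[0,0,0,0],[0,0,0,0],[0,0,0,0],[0,0,0,0],[0,0,0,0]]

```text
time: 6.03
tool_pos: [602.5, 126.0, 124.7]
tcp_rot: [-0.006, 1.565, -3.035]
contact_force: [-0.3, 0.3, -1.3]
grip_width: 36.2
```

Run:
```python
from plan import *
p,phi=state()
d=cap("side"); save(d,"side1.png",(200,100,370,260),4)
np.savez("side1.npz",P=d["P"],c=d["color"])
d=cap("top"); save(d,"top1.png",(170,110,300,220),5); np.savez("top1.npz",P=d["P"],c=d["color"])
```

```text
t 6.03 pos [602.5 126.  124.7] phi -83.6 width 36.2 F [-0.3  0.3 -1.3] j [ 5. 34. 80. -0. 66. 88.]
```

View pics/side1.png

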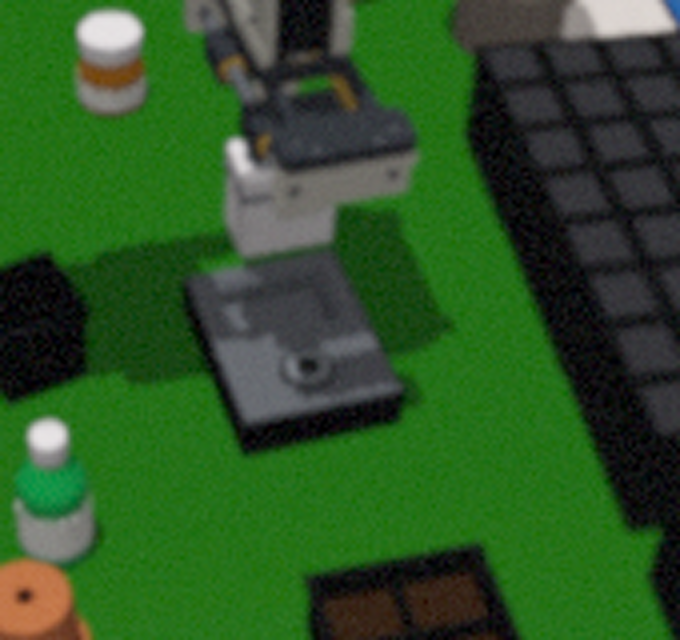

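Side crop: timer held upright above the foam, its −y face at (285,215); cutout at (305,290). Now I measure the timer's offset in the jaws and the cutout itself.

Run:
```python
from m import *; from plan import *
P=np.load("top0.npz")["P"].reshape(-1,3); P=P[~np.isnan(P[:,0])]
for n in("top0","side0"):
    P=np.load(n+".npz")["P"].reshape(-1,3); P=P[~np.isnan(P[:,0])]
    q=obj(P,(602,133),45,9,17); print(n,"floor",len(q),rect(q),q.mean(0).round(1))
    q=obj(P,(602,133),45,9,25); print(n,"mouth",len(q),rect(q),q.mean(0).round(1))
    q=obj(P,(606,105),100,26,36); print(n,"foam",rect(q))
P=np.load("side1.npz")["P"].reshape(-1,3); P=P[~np.isnan(P[:,0])]
q=obj(P,(602,120),50,90,115)
for z in range(88,116,3):
    s=q[(q[:,2]>=z)&(q[:,2]<z+3)]
    if len(s): print(z,len(s),"x",s[:,0].min().round(1),s[:,0].max().round(1),"y",np.percentile(s[:,1],[5,50]).round(1))
f=q[q[:,1]<118]
print(len(f),np.degrees(np.arctan(np.polyfit(f[:,0],f[:,1],1)[0])))
```

```text
top0 floor 293 (array([604.9, 133.8]), array([60.9, 41.5]), 6.4) [604.5 132.9  12.5]
top0 mouth 329 (array([604.7, 134.2]), array([65.2, 46.5]), 6.7) [605.4 133.5  13.6]
top0 foam (array([607. , 104.2]), array([100.8, 127.3]), 6.8)
side0 floor 217 (array([603.8, 142.5]), array([60.1, 33.9]), 6.0) [603.4 144.4  13. ]
side0 mouth 296 (array([602.7, 142.1]), array([64.8, 40.5]), 4.2) [603.8 146.6  15.2]
side0 foam (array([605.3, 106.8]), array([101.4, 133.3]), 6.4)
97 14 x 570.6 618.9 y [108.1 110.3]
100 22 x 569.4 626.4 y [106.4 109.4]
103 27 x 571.8 626.7 y [106.4 110. ]
106 23 x 570.1 623.7 y [106.7 110. ]
109 25 x 569.9 625.6 y [106.4 109.2]
112 24 x 570.7 625.8 y [107.3 110.2]
123 4.244307587135592
```

View pics/top1.png

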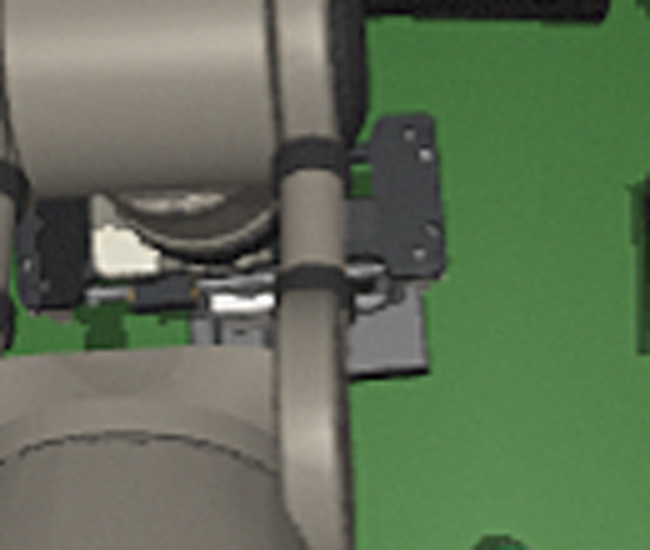

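Top crop: the arm hides most of the foam, only its lower edge at (390,340) is visible. In both cameras the timer needs about +4.4 mm in x and +7 mm in y relative to the cutout. I'll correct that and descend to just above the mouth.

>>> step_arm:
  targets:
    - [[0,-0.0065,-0.0051,0],[0,-0.0065,-0.0051,0],[0.02,-0.0065,-0.0051,0],[0.045,-0.0065,-0.0051,0],[0.055,-0.0065,-0.0051,0]]

```text
time: 6.55
tool_pos: [605.3, 132.6, 66.9]
tcp_rot: [-0.008, 1.561, -3.038]
contact_force: [-1.6, -1.0, -1.9]
grip_width: 35.6
```

>>> step_arm:
  targets:
    - [[0,0,0,0],[0,0,0,0],[0,0,0,0],[0,0,0,0],[0,0,0,0]]

```text
time: 6.97
tool_pos: [606.1, 132.7, 68.2]
tcp_rot: [-0.004, 1.563, -3.034]
contact_force: [0.2, 0.3, -1.1]
grip_width: 36.0
```

Run:
```python
from plan import *
state()
d=cap("side"); save(d,"side2.png",(235,145,315,215),9)
```

```text
t 6.97 pos [606.1 132.7  68.2] phi -83.6 width 36.0 F [ 0.2  0.3 -1.1] j [ 5. 38. 82. -0. 60. 89.]
```

View pics/side2.png

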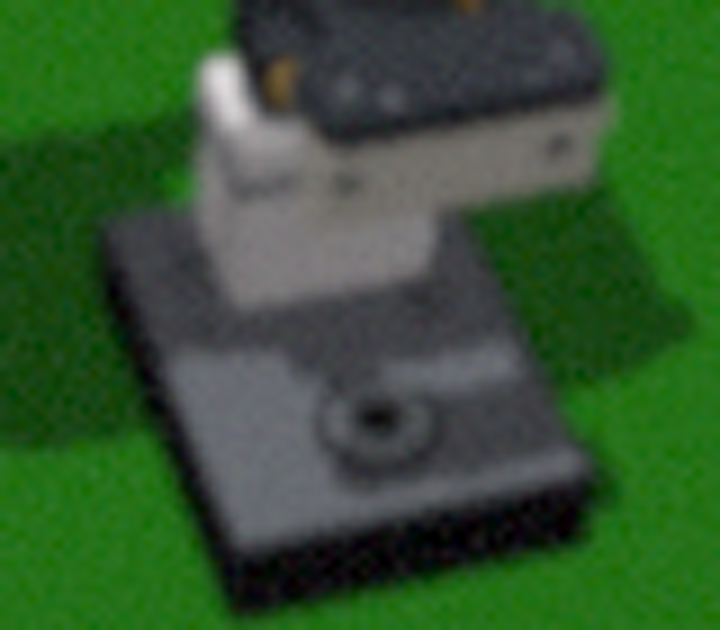

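Side crop: the timer's lower front edge runs from (235,305) to (432,275), and the foam's front top edge from (235,548) to (590,468). I'll project those corners to check the offset.

Run:
```python
from plan import *
d=cap("side")
f=lambda u,v,z: onz(d,235+u/9-.5,145+v/9-.5,z)[:2].round(1)
a,b=f(235,305,39.5),f(432,275,39.5); print("timer edge",a,b,np.hypot(*(b-a)))
g,h=f(238,552,30),f(592,468,30); print("foam edge",g,h,np.hypot(*(h-g)))
x=(h-g)/np.hypot(*(h-g)); y=np.array([-x[1],x[0]])
m=(a+b)/2-(g+h)/2; print("timer edge mid in foam: x %.1f y %.1f (want 0, %.1f) yaw rel %.1f"%(m@x,m@y,65+28-18,np.degrees(np.arctan2((b-a)@y,(b-a)@x))))
print(f(378,418,34)-(g+h)/2)
```

```text
timer edge [577.8 116.4] [632.7 119.2] 54.9713561775586
foam edge [564.   37.1] [661.3  51. ] 98.28784258493006
timer edge mid in foam: x 3.1 y 74.1 (want 0, 75.0) yaw rel -5.2
[-4.15 30.15]
```

>>> step_arm:
  targets:
    - [[0.004,0,0.001,0],[0.008,0,0.001,0],[0.012,0,0.001,0],[0.015,0,0.001,0],[0.015,0,0.001,0]]

```text
time: 7.48
tool_pos: [604.0, 132.5, 51.7]
tcp_rot: [-0.006, 1.561, -3.036]
contact_force: [-0.0, 0.8, -1.4]
grip_width: 36.1
```

>>> step_arm:
  targets:
    - [[0.002,0,0,0],[0.004,0,0,0],[0.006,0,0,0],[0.008,0,0,0],[0.008,0,0,0]]

```text
time: 7.9
tool_pos: [603.7, 132.4, 43.2]
tcp_rot: [-0.009, 1.56, -3.039]
contact_force: [-0.4, 0.8, -1.0]
grip_width: 35.5
```

>>> step_arm:
  targets:
    - [[0.001,0,0,0],[0.002,0,0,0],[0.003,0,0,0],[0.003,0,0,0],[0.003,0,0,0]]

```text
time: 8.32
tool_pos: [603.7, 132.4, 41.1]
tcp_rot: [-0.005, 1.561, -3.035]
contact_force: [-2.9, -0.4, 5.5]
grip_width: 36.0
```

>>> step_arm:
  targets:
    - [[0,0,0,0],[0,0,0,0],[0,0,0,0],[0,0,0,0],[0,0,0,0]]
  jaw: 0.3

```text
time: 8.73
tool_pos: [603.7, 132.4, 40.9]
tcp_rot: [-0.004, 1.56, -3.034]
contact_force: [-0.4, -0.4, -0.1]
grip_width: 62.5
```

>>> step_arm:
  targets:
    - [[-0.1,0,0,0],[-0.1,0,0,0],[-0.1,0,0,0],[-0.1,0,0,0],[-0.1,0,0,0]]

```text
time: 9.15
tool_pos: [605.2, 132.6, 141.8]
tcp_rot: [-0.003, 1.563, -3.033]
contact_force: [-0.6, 0.5, -0.8]
grip_width: 64.1
```

Run:
```python
from m import *; from plan import *
D=cloud("side")
q=obj(D["side"]["P"],(603,132),45,66,85); print(len(q),rect(q) if len(q)>5 else 0,np.median(q[:,2]))
plan((480,0,170,-40),(426,-88,170,-10),(426,-88,30,-10))
```

```text
271 (array([599.8, 132.3]), array([55.9, 38.1]), 6.4) 72.47358621945831
t 9.20 pos [604.2 132.5 140.2] phi -83.6 width 64.2 F [-0.3 -0.7  0.1] j [ 5. 34. 78. -0. 69. 89.]
(480, 0, 170, -40) -> [-0.0149,0.0589,0.0691,-21.8]
(480, 0, 170, -40) -> [-0.0149,0.0290,0.0860,-21.8]
(426, -88, 170, -10) -> [-0.0000,0.0152,0.1021,-30.0]
(426, -88, 30, -10) -> [0.1400,0.0000,0.0000,-0.0]
```

>>> step_arm:
  targets:
    - [[-0.015,0.059,0.069,-22],[-0.015,0.059,0.069,-22],[-0.015,0.059,0.069,-22],[-0.015,0.059,0.069,-22],[-0.015,0.059,0.069,-22]]
  jaw: 0

```text
time: 9.62
tool_pos: [542.0, 66.0, 154.9]
tcp_rot: [-0.426, 1.558, -3.076]
contact_force: [-0.9, 0.5, 0.4]
grip_width: 90.5
```

>>> step_arm:
  targets:
    - [[-0.015,0.029,0.086,-22],[-0.015,0.029,0.086,-22],[-0.015,0.029,0.086,-22],[-0.015,0.029,0.086,-22],[-0.015,0.029,0.086,-22]]

```text
time: 10.03
tool_pos: [480.8, 0.2, 170.3]
tcp_rot: [-0.843, 1.558, -3.114]
contact_force: [0.2, 0.3, 0.0]
grip_width: 91.9
```

>>> step_arm:
  targets:
    - [[0,0.015,0.102,-30],[0,0.015,0.102,-30],[0,0.015,0.102,-30],[0,0.015,0.102,-30],[0,0.015,0.102,-30]]

```text
time: 10.45
tool_pos: [427.3, -87.9, 170.6]
tcp_rot: [-1.397, 1.558, 3.138]
contact_force: [0.1, 0.5, -0.1]
grip_width: 91.5
```

>>> step_arm:
  targets:
    - [[0,0,0,0],[0,0,0,0],[0,0,0,0],[0,0,0,0],[0,0,0,0]]

```text
time: 10.87
tool_pos: [427.6, -87.4, 170.4]
tcp_rot: [-1.407, 1.557, 3.127]
contact_force: [-1.0, 0.4, 0.1]
grip_width: 91.9
```

Run:
```python
from plan import *
plan((426,-89,22,-10,1))
```

```text
t 10.87 pos [427.6 -87.4 170.4] phi -10.2 width 91.9 F [-1.   0.4  0.1] j [-21.  14. 105.  -0.  62. -11.]
(426, -89, 22, -10, 1) -> [0.1484,-0.0013,0.0018,-0.2]
```

>>> step_arm:
  targets:
    - [[0.04,0.0006,0.0018,0],[0.08,0.0006,0.0018,0],[0.12,0.0006,0.0018,0],[0.14,0.0006,0.0018,0],[0.148,0.0006,0.0018,0]]

```text
time: 11.28
tool_pos: [424.1, -88.3, 19.6]
tcp_rot: [-1.514, 1.552, 3.02]
contact_force: [-1.0, -0.6, -0.5]
grip_width: 91.9
```

>>> step_arm:
  targets:
    - [[0,0,0,0],[0,0,0,0],[0,0,0,0],[0,0,0,0],[0,0,0,0]]
  jaw: 1

```text
time: 11.7
tool_pos: [425.0, -88.7, 20.8]
tcp_rot: [-1.468, 1.555, 3.065]
contact_force: [0.1, -0.4, -0.9]
grip_width: 63.1
```

>>> step_arm:
  targets:
    - [[0,0,0,0],[0,0,0,0],[0,0,0,0],[0,0,0,0],[0,0,0,0]]

```text
time: 12.12
tool_pos: [425.6, -88.9, 21.6]
tcp_rot: [-1.433, 1.557, 3.101]
contact_force: [-1.5, -0.1, 8.7]
grip_width: 52.9
```

```bash
sed -i 's/print(w,"-> .*/R=R0@Ro.from_euler("x",-(phi-phi0),degrees=True).as_matrix(); l=R.T@s\/1e3; print(w,"-> [%.4f,%.4f,%.4f,%.1f]"%(*l,-dd))/; s/p,phi=state(); p=np.array(p)/p,phi=state(); p=np.array(p); phi0=phi; R0=toolR()/' plan.py; sed -i '/y=np.array(\[np.cos/d' plan.py
python3 - <<'E'
from plan import *
plan((426,-89,130,-10,1),(510,80,150,5),(590.5,231,150,5),(590.5,231,26,5))
E
```

```text
t 12.12 pos [425.6 -88.9  21.6] phi -10.2 width 52.9 F [-1.5 -0.1  8.7] j [-22.  28. 114.  -0.  38. -11.]
(426, -89, 130, -10, 1) -> [-0.1084,-0.0011,0.0002,-0.2]
(510, 80, 150, 5) -> [-0.0211,0.0531,-0.1810,-15.0]
(590.5, 231, 150, 5) -> [-0.0011,0.0933,-0.1434,-0.0]
(590.5, 231, 26, 5) -> [0.1240,0.0018,0.0002,-0.0]
```

>>> step_arm:
  targets:
    - [[-0.13,-0.001,0,0],[-0.13,-0.001,0,0],[-0.13,-0.001,0,0],[-0.13,-0.001,0,0],[-0.13,-0.001,0,0]]

```text
time: 12.53
tool_pos: [428.0, -89.4, 154.1]
tcp_rot: [-1.18, 1.562, -2.929]
contact_force: [-0.5, 0.4, -2.3]
grip_width: 52.6
```

>>> step_arm:
  targets:
    - [[0,0.053,-0.181,-15],[0,0.053,-0.181,-15],[0,0.053,-0.181,-15],[0,0.053,-0.181,-15],[0,0.053,-0.181,-15]]

```text
time: 12.95
tool_pos: [512.6, 82.8, 150.9]
tcp_rot: [-1.584, 1.56, -3.07]
contact_force: [0.6, -0.1, -1.5]
grip_width: 52.8
```

>>> step_arm:
  targets:
    - [[0,0.093,-0.143,0],[0,0.093,-0.143,0],[0,0.093,-0.143,0],[0,0.093,-0.143,0],[0,0.093,-0.143,0]]

```text
time: 13.37
tool_pos: [593.6, 238.6, 146.3]
tcp_rot: [-1.707, 1.558, 3.093]
contact_force: [-0.2, -0.6, -1.3]
grip_width: 52.8
```

>>> step_arm:
  targets:
    - [[0,0,0,0],[0,0,0,0],[0,0,0,0],[0,0,0,0],[0,0,0,0]]

```text
time: 13.78
tool_pos: [593.4, 237.2, 146.4]
tcp_rot: [-1.689, 1.558, 3.11]
contact_force: [0.1, 0.2, -1.0]
grip_width: 52.9
```

Run:
```python
from plan import *
plan((590.5,231,26,5,1))
```

```text
t 13.78 pos [593.4 237.2 146.4] phi 5.0 width 52.9 F [ 0.1  0.2 -1. ] j [15. 36. 74.  0. 71. 10.]
(590.5, 231, 26, 5, 1) -> [0.1205,-0.0019,0.0061,-0.0]
```

>>> step_arm:
  targets:
    - [[0.04,-0.0019,0.0061,0],[0.08,-0.0019,0.0061,0],[0.11,-0.0019,0.0061,0],[0.12,-0.0019,0.0061,0],[0.12,-0.0019,0.0061,0]]

```text
time: 14.2
tool_pos: [588.9, 229.9, 24.5]
tcp_rot: [-1.611, 1.553, -3.096]
contact_force: [-0.4, 0.2, -2.2]
grip_width: 52.7
```

>>> step_arm:
  targets:
    - [[0,0,0,0],[0,0,0,0],[0.0,0,0,0],[0,0,0,0],[0,0,0,0]]

```text
time: 14.62
tool_pos: [589.6, 230.1, 25.7]
tcp_rot: [-1.636, 1.555, -3.121]
contact_force: [-0.4, -0.9, -1.9]
grip_width: 53.2
```

>>> step_arm:
  targets:
    - [[0.001,0,0,0],[0.002,0,0,0],[0.004,0,0,0],[0.005,0,0,0],[0.005,0,0,0]]

```text
time: 15.03
tool_pos: [589.7, 230.2, 21.5]
tcp_rot: [-1.648, 1.555, -3.133]
contact_force: [-1.0, -0.2, 4.0]
grip_width: 53.1
```

>>> step_arm:
  targets:
    - [[0,0,0,0],[0,0,0,0],[0,0,0,0],[0,0,0,0],[0,0,0,0]]
  jaw: 0

```text
time: 15.45
tool_pos: [589.7, 230.2, 21.4]
tcp_rot: [-1.646, 1.555, -3.131]
contact_force: [-0.3, 0.9, 0.3]
grip_width: 81.9
```

>>> step_arm:
  targets:
    - [[-0.18,0,0,0],[-0.18,0,0,0],[-0.18,0,0,0],[-0.18,0,0,0],[-0.18,0,0,0]]

```text
time: 15.87
tool_pos: [594.9, 230.9, 208.8]
tcp_rot: [-2.135, 1.565, 2.664]
contact_force: [0.6, 0.2, 0.4]
grip_width: 91.7
```

Run:
```python
from plan import *
plan((480,100,200,5),(425,-90,180,0),(421,-298,180,-20),(421,-298,15,-20))
```

```text
t 15.87 pos [594.9 230.9 208.8] phi 4.9 width 91.7 F [0.6 0.2 0.4] j [14. 33. 69.  0. 79.  9.]
(480, 100, 200, 5) -> [0.0090,-0.1257,0.1206,-0.1]
(425, -90, 180, 0) -> [0.0099,-0.0356,0.0923,2.5]
(425, -90, 180, 0) -> [0.0099,-0.0316,0.0937,2.5]
(421, -298, 180, -20) -> [-0.0003,-0.0020,0.1040,10.0]
(421, -298, 180, -20) -> [-0.0003,0.0161,0.1028,10.0]
(421, -298, 15, -20) -> [0.1650,0.0009,0.0001,-0.0]
```

>>> step_arm:
  targets:
    - [[0.009,-0.126,0.12,0],[0.009,-0.126,0.12,0],[0.009,-0.126,0.12,0],[0.009,-0.126,0.12,0],[0.009,-0.126,0.12,0]]

```text
time: 16.28
tool_pos: [474.7, 97.3, 199.6]
tcp_rot: [-1.749, 1.561, 3.048]
contact_force: [0.7, 0.7, 0.7]
grip_width: 91.8
```

>>> step_arm:
  targets:
    - [[0.02,-0.068,0.186,5],[0.02,-0.068,0.186,5],[0.02,-0.068,0.186,5],[0.02,-0.068,0.186,5],[0.02,-0.068,0.186,5]]

```text
time: 16.7
tool_pos: [421.6, -95.7, 179.9]
tcp_rot: [-1.608, 1.562, 3.102]
contact_force: [0.6, -0.1, -0.3]
grip_width: 92.3
```

>>> step_arm:
  targets:
    - [[0,0,0.2,20],[0,0,0.2,20],[0,0,0.2,20],[0,0,0.2,20],[0,0,0.2,20]]

```text
time: 17.12
tool_pos: [420.7, -298.6, 180.0]
tcp_rot: [-1.162, 1.563, -3.087]
contact_force: [0.7, -0.6, -0.6]
grip_width: 91.8
```

>>> step_arm:
  targets:
    - [[0,0,0,0],[0,0,0,0],[0,0,0,0],[0,0,0,0],[0,0,0,0]]

```text
time: 17.53
tool_pos: [421.0, -297.1, 180.1]
tcp_rot: [-1.203, 1.562, -3.125]
contact_force: [0.3, 1.3, 0.5]
grip_width: 91.7
```

Run:
```python
from m import *; from plan import *
D=cloud("side","top"); d=D["top"]
for n in D:
    q=obj(D[n]["P"],(590,230),40,52,66); print(n,"clay",len(q),rect(q),np.median(q[:,2]),q.mean(0).round(1))
    q=obj(D[n]["P"],(603,132),45,66,85); print(n,"timer",len(q),rect(q),np.median(q[:,2]))
    q=obj(D[n]["P"],(421,-298),30,35,60); print(n,"conn",len(q),rect(q) if len(q)>5 else 0)
    q=obj(D[n]["P"],(448,-11),40,60,100); print(n,"bottle",len(q),rect(q))
for k,a in dict(clay=(q:=None),).items(): pass
plan((420.5,-299,12,-20,1))
save(d,"top3.png",s=1.5)
```

```text
side clay 23 (array([609.2, 225.6]), array([25.7,  5.4]), 79.2) 58.71539312112507 [608.4 224.6  58.1]
side timer 273 (array([599.8, 131.6]), array([55.7, 37.2]), 8.5) 72.52393890560423
side conn 228 (array([ 419.8, -298. ]), array([29.5, 28.9]), 82.4)
side bottle 0 (array([0., 0.]), array([0., 0.]), 0.0)
top clay 255 (array([590.8, 228. ]), array([47.2, 45.8]), 76.2) 59.642305979498744 [590.2 227.   59.7]
top timer 271 (array([601.4, 130. ]), array([56.6, 34.6]), 2.4) 72.09896706201904
top conn 96 (array([ 420.8, -299.8]), array([24.2, 29.2]), 0.9)
top bottle 153 (array([449.3, -10.9]), array([33.9, 34.1]), 1.3)
t 17.63 pos [ 421.1 -297.4  180.2] phi -20.2 width 92.0 F [-0.5  0.   0.6] j [-44.  21.  93.  -0.  66. -23.]
(420.5, -299, 12, -20, 1) -> [0.1682,0.0013,0.0011,-0.2]
```

View pics/top3.png

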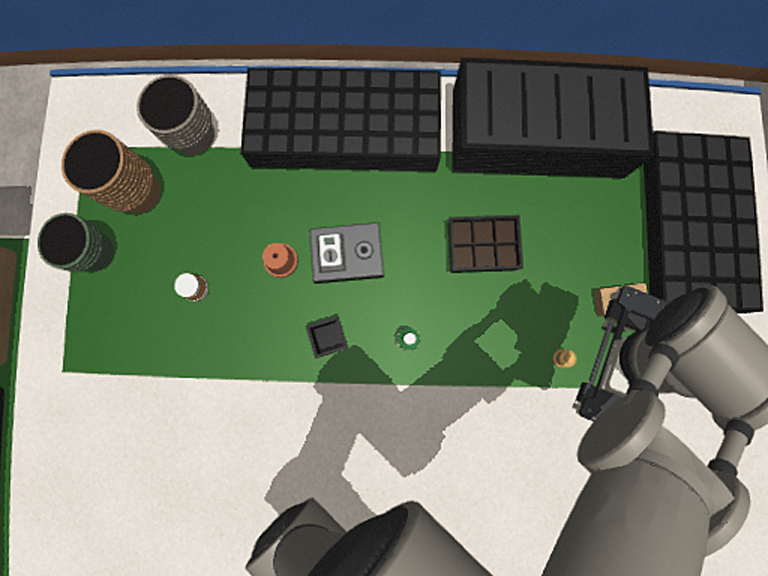

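Top view: clay pot at (280,259), timer seated in the cutout at (329,251), bottle unmoved at (408,338), connector at (565,358). Next I grip the connector by its collar.

>>> step_arm:
  targets:
    - [[0.04,0.001,0.001,0],[0.08,0.001,0.001,0],[0.12,0.001,0.001,0],[0.15,0.001,0.001,0],[0.162,0.001,0.001,0]]

```text
time: 18.05
tool_pos: [418.6, -296.3, 14.5]
tcp_rot: [-1.519, 1.557, 2.843]
contact_force: [-0.3, 0.8, -0.3]
grip_width: 91.8
```

>>> step_arm:
  targets:
    - [[0,0,0,0],[0,0,0,0],[0,0,0,0],[0,0,0,0],[0,0,0,0]]
  jaw: 1

```text
time: 18.47
tool_pos: [419.4, -296.9, 15.9]
tcp_rot: [-1.398, 1.56, 2.964]
contact_force: [0.3, -0.0, 0.3]
grip_width: 62.8
```

>>> step_arm:
  targets:
    - [[0,0,0,0],[0,0,0,0],[0,0,0,0],[0,0,0,0],[0,0,0,0]]

```text
time: 18.88
tool_pos: [419.4, -296.9, 16.0]
tcp_rot: [-1.388, 1.56, 2.974]
contact_force: [0.6, -0.6, 0.3]
grip_width: 29.5
```

>>> step_arm:
  targets:
    - [[0,0,0,0],[0,0,0,0],[0,0,0,0],[0,0,0,0],[0,0,0,0]]

```text
time: 19.3
tool_pos: [419.4, -296.9, 16.0]
tcp_rot: [-1.386, 1.56, 2.976]
contact_force: [-0.2, -0.2, 0.5]
grip_width: 28.8
```

Run:
```python
from plan import *
plan((421,-298,200,-20,1),(450,0,200,0,2),(590,230,200,5))
```

```text
t 19.30 pos [ 419.4 -296.9   16. ] phi -20.1 width 28.8 F [-0.2 -0.2  0.5] j [-44.  34. 102.  -0.  44. -23.]
(421, -298, 200, -20, 1) -> [-0.1840,-0.0001,0.0008,-0.1]
(450, 0, 200, 0, 2) -> [0.0001,-0.0373,-0.1450,-10.0]
(450, 0, 200, 0, 2) -> [0.0001,-0.0116,-0.1493,-10.0]
(590, 230, 200, 5) -> [-0.0005,0.0700,-0.1150,-2.5]
(590, 230, 200, 5) -> [-0.0005,0.0749,-0.1118,-2.5]
```

>>> step_arm:
  targets:
    - [[-0.15,0,0.001,0],[-0.15,0,0.001,0],[-0.15,0,0.001,0],[-0.15,0,0.001,0],[-0.15,0,0.001,0]]

```text
time: 19.72
tool_pos: [422.9, -300.1, 171.6]
tcp_rot: [-0.106, 1.565, -2.027]
contact_force: [1.3, -0.7, -0.1]
grip_width: 29.2
```

Run:
```python
from plan import *
p,_=state()
d=cap("side"); q=cv2.projectPoints(p.reshape(1,3),d["rvec"],d["tvec"],d["K"],d["D"])[0].ravel(); print(q)
u,v=map(int,q); save(d,"side4.png",(max(u-50,0),max(v-50,0),u+50,v+40),7)
```

```text
t 19.72 pos [ 422.9 -300.1  171.6] phi -20.1 width 29.2 F [ 1.3 -0.7 -0.1] j [-44.  22.  93.  -0.  65. -23.]
[213.78528232 314.68089895]
```

View pics/side4.png

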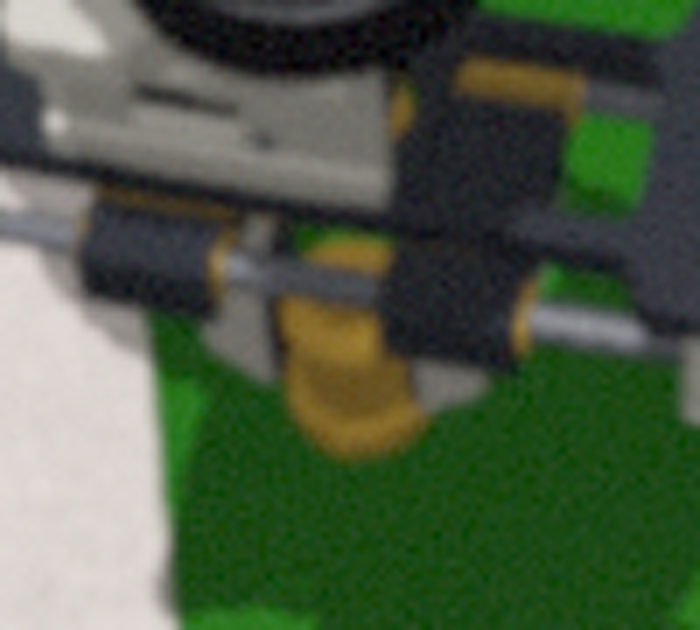

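Side crop: the connector is held upright between the fingers, foot flange at (360,430). I'll carry it to the pot.

>>> step_arm:
  targets:
    - [[-0.02,-0.04,-0.145,-10],[-0.02,-0.04,-0.145,-10],[-0.02,-0.04,-0.145,-10],[-0.02,-0.04,-0.145,-10],[-0.02,-0.04,-0.145,-10]]

```text
time: 20.18
tool_pos: [433.2, -144.4, 187.1]
tcp_rot: [-1.474, 1.562, 3.066]
contact_force: [-0.3, -0.1, -1.6]
grip_width: 29.1
```

>>> step_arm:
  targets:
    - [[0,-0.012,-0.15,-10],[0,-0.012,-0.15,-10],[0,-0.012,-0.15,-10],[0,-0.012,-0.15,-10],[0,-0.012,-0.15,-10]]

```text
time: 20.6
tool_pos: [445.9, 9.8, 185.3]
tcp_rot: [-1.804, 1.558, 2.915]
contact_force: [0.1, 0.1, -1.5]
grip_width: 28.9
```

>>> step_arm:
  targets:
    - [[0,0.07,-0.115,-2.5],[0,0.07,-0.115,-2.5],[0,0.07,-0.115,-2.5],[0,0.07,-0.115,-2.5],[0,0.07,-0.115,-2.5]]

```text
time: 21.02
tool_pos: [515.6, 127.1, 182.6]
tcp_rot: [-1.808, 1.556, 2.957]
contact_force: [-0.6, -0.7, -1.1]
grip_width: 29.1
```

>>> step_arm:
  targets:
    - [[0,0.07,-0.112,-2.5],[0,0.07,-0.112,-2.5],[0,0.07,-0.112,-2.5],[0,0.07,-0.112,-2.5],[0,0.07,-0.112,-2.5]]

```text
time: 21.43
tool_pos: [579.6, 243.0, 179.7]
tcp_rot: [-1.769, 1.553, 3.042]
contact_force: [-0.6, -1.3, -0.9]
grip_width: 29.3
```

>>> step_arm:
  targets:
    - [[0,0,0,0],[0,0,0,0],[0,0,0,0],[0,0,0,0],[0,0,0,0]]

```text
time: 21.85
tool_pos: [579.5, 242.0, 180.2]
tcp_rot: [-1.769, 1.553, 3.041]
contact_force: [-0.4, -0.2, 0.2]
grip_width: 28.9
```

Run:
```python
from plan import *
plan((590,230,95,5,1))
```

```text
t 21.85 pos [579.5 242.  180.2] phi 5.6 width 28.9 F [-0.4 -0.2  0.2] j [15. 33. 73.  0. 75. 10.]
(590, 230, 95, 5, 1) -> [0.0849,0.0107,0.0132,0.6]
```

>>> step_arm:
  targets:
    - [[0.03,0.0095,0.0115,0.6],[0.06,0.0095,0.0115,0.6],[0.08,0.0095,0.0115,0.6],[0.085,0.0095,0.0115,0.6],[0.085,0.0095,0.0115,0.6]]

```text
time: 22.27
tool_pos: [587.7, 231.1, 93.7]
tcp_rot: [-1.703, 1.55, 3.096]
contact_force: [0.4, -0.5, 0.2]
grip_width: 28.9
```

>>> step_arm:
  targets:
    - [[0,0,0,0],[0,0,0,0],[0,0,0,0],[0,0,0,0],[0,0,0,0]]

```text
time: 22.68
tool_pos: [588.1, 231.2, 94.6]
tcp_rot: [-1.726, 1.552, 3.073]
contact_force: [-0.3, -0.8, -1.2]
grip_width: 28.8
```

Run:
```python
from plan import *
p,_=state()
d=cap("side"); q=cv2.projectPoints(p.reshape(1,3),d["rvec"],d["tvec"],d["K"],d["D"])[0].ravel(); print(q)
u,v=map(int,q); print(u-40,v-30); save(d,"side5.png",(u-40,v-30,u+40,v+45),8)
P=d["P"]; 
for r in range(v-4,v+34,2):
    i=slice(u-22,u+23); print(r,[ (int(a[0]),int(a[1]),int(a[2])) for a in P[r,i:=slice(u-12,u+14,4)] if not np.isnan(a[0])])
```

```text
File "<stdin>", line 7
SyntaxError: assignment expression cannot be used in a comprehension iterable expression
```

Run:
```python
from plan import *
p,_=state()
d=cap("side"); q=cv2.projectPoints(p.reshape(1,3),d["rvec"],d["tvec"],d["K"],d["D"])[0].ravel(); print(q)
u,v=map(int,q); print(u-40,v-30); save(d,"side5.png",(u-40,v-30,u+40,v+45),8)
```

```text
t 22.68 pos [588.1 231.2  94.6] phi 5.0 width 28.8 F [-0.3 -0.8 -1.2] j [14. 38. 78.  0. 65.  9.]
[256.77558667 130.67391556]
216 100
```

View pics/side5.png

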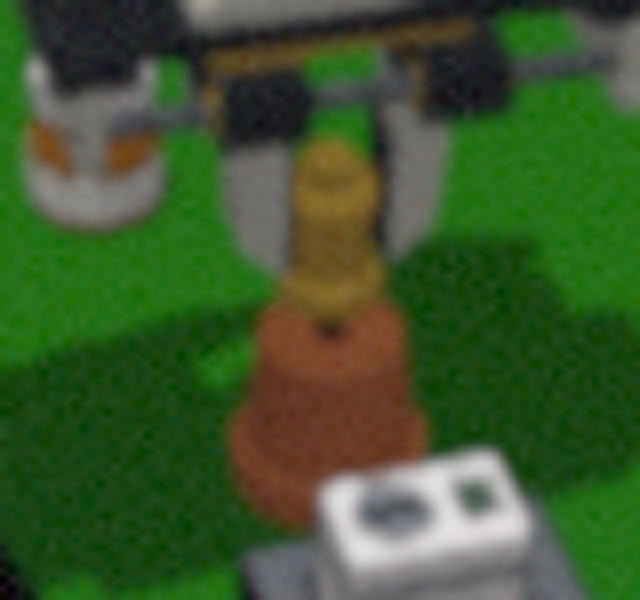

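Side crop: connector foot at (335,290) directly above the pot top centred on (332,325). The alignment looks good, so I lower it.

>>> step_arm:
  targets:
    - [[0.004,0,0,0],[0.008,0,0,0],[0.012,0,0,0],[0.015,0,0,0],[0.015,0,0,0]]

```text
time: 23.15
tool_pos: [587.1, 231.0, 78.2]
tcp_rot: [-1.691, 1.55, 3.108]
contact_force: [-0.3, -0.3, -1.9]
grip_width: 28.8
```

>>> step_arm:
  targets:
    - [[0.001,0,0,0],[0.002,0,0,0],[0.003,0,0,0],[0.003,0,0,0],[0.003,0,0,0]]

```text
time: 23.57
tool_pos: [587.0, 231.2, 75.9]
tcp_rot: [-1.704, 1.55, 3.095]
contact_force: [-2.2, -0.7, 4.6]
grip_width: 28.9
```

Contact felt; release and rise.

>>> step_arm:
  targets:
    - [[0,0,0,0],[0,0,0,0],[0,0,0,0],[0,0,0,0],[0,0,0,0]]
  jaw: 0

```text
time: 23.98
tool_pos: [587.1, 231.1, 75.7]
tcp_rot: [-1.7, 1.55, 3.099]
contact_force: [-0.1, -0.4, -0.3]
grip_width: 57.7
```

>>> step_arm:
  targets:
    - [[-0.04,0,0,0],[-0.08,0,0,0],[-0.1,0,0,0],[-0.1,0,0,0],[-0.1,0,0,0]]

```text
time: 24.4
tool_pos: [589.7, 231.2, 176.9]
tcp_rot: [-1.746, 1.553, 3.053]
contact_force: [-0.8, -1.0, -1.0]
grip_width: 89.6
```

Run:
```python
from m import *; from plan import *
D=cloud("side"); d=D["side"]
q=obj(d["P"],(589,230),30,90,116); print("conn",len(q),rect(q) if len(q)>5 else 0,q[:,2].max())
plan((449,132,180,19),(449,132,36,19))
```

```text
conn 107 (array([587. , 228.9]), array([29.1, 27.8]), 80.2) 114.2780065572625
t 24.45 pos [588.8 231.  175.2] phi 5.0 width 91.2 F [-0.2 -0.9  0.1] j [14. 34. 72.  0. 75.  9.]
(449, 132, 180, 19) -> [-0.0019,-0.1479,0.0865,-14.0]
(449, 132, 36, 19) -> [0.1440,0.0029,0.0011,-0.0]
```

>>> step_arm:
  targets:
    - [[-0.005,-0.148,0.086,-14],[-0.005,-0.148,0.086,-14],[-0.005,-0.148,0.086,-14],[-0.005,-0.148,0.086,-14],[-0.005,-0.148,0.086,-14]]

```text
time: 24.87
tool_pos: [441.2, 129.8, 180.5]
tcp_rot: [-1.856, 1.539, -3.096]
contact_force: [1.6, 1.0, -0.4]
grip_width: 92.0
```

>>> step_arm:
  targets:
    - [[0,0,0,0],[0,0,0,0],[0,0,0,0],[0,0,0,0],[0,0,0,0]]

```text
time: 25.28
tool_pos: [442.0, 130.2, 180.1]
tcp_rot: [-1.856, 1.538, -3.096]
contact_force: [-0.6, 0.4, 0.1]
grip_width: 91.7
```

Run:
```python
from plan import *
plan((448.5,132.5,33,19,1))
```

```text
t 25.28 pos [442.  130.2 180.1] phi 19.0 width 91.7 F [-0.6  0.4  0.1] j [  7.  17. 100.   0.  66. -12.]
(448.5, 132.5, 33, 19, 1) -> [0.1468,0.0114,0.0013,-0.0]
```

>>> step_arm:
  targets:
    - [[0.02,0.0114,0.0013,0],[0.06,0.0114,0.0013,0],[0.1,0.0114,0.0013,0],[0.13,0.0114,0.0013,0],[0.145,0.0114,0.0013,0]]

```text
time: 25.7
tool_pos: [446.7, 132.6, 31.0]
tcp_rot: [-1.846, 1.533, -3.085]
contact_force: [-0.1, -1.0, -0.3]
grip_width: 92.0
```

>>> step_arm:
  targets:
    - [[0,0,0,0],[0,0,0,0],[0,0,0,0],[0,0,0,0],[0,0,0,0]]
  jaw: 1

```text
time: 26.12
tool_pos: [447.8, 132.8, 32.3]
tcp_rot: [-1.851, 1.536, -3.091]
contact_force: [-0.6, -0.1, -0.2]
grip_width: 63.6
```

>>> step_arm:
  targets:
    - [[0,0,0,0],[0,0,0,0],[0,0,0,0],[0,0,0,0],[0,0,0,0]]

```text
time: 26.53
tool_pos: [447.9, 132.8, 32.5]
tcp_rot: [-1.852, 1.536, -3.091]
contact_force: [-0.4, 0.5, 2.5]
grip_width: 59.4
```

Run:
```python
from plan import *
plan((448,132,150,19,1),(530,0,160,5),(616.5,-22,160,5))
```

```text
t 26.53 pos [447.9 132.8  32.5] phi 19.0 width 59.4 F [-0.4  0.5  2.5] j [  7.  30. 108.   0.  44. -12.]
(448, 132, 150, 19, 1) -> [-0.1174,-0.0041,-0.0004,0.0]
(530, 0, 160, 5) -> [-0.0126,0.0342,0.1514,14.0]
(616.5, -22, 160, 5) -> [-0.0029,0.0842,0.0294,-0.0]
```

>>> step_arm:
  targets:
    - [[-0.13,-0.004,0,0],[-0.13,-0.004,0,0],[-0.13,-0.004,0,0],[-0.13,-0.004,0,0],[-0.13,-0.004,0,0]]

```text
time: 26.95
tool_pos: [450.3, 131.9, 165.2]
tcp_rot: [-1.868, 1.543, -3.107]
contact_force: [-0.5, 0.0, -1.2]
grip_width: 59.3
```

>>> step_arm:
  targets:
    - [[0,0.034,0.151,14],[0,0.034,0.151,14],[0,0.034,0.151,14],[0,0.034,0.151,14],[0,0.034,0.151,14]]

```text
time: 27.37
tool_pos: [533.4, -4.5, 160.6]
tcp_rot: [-1.576, 1.541, -3.064]
contact_force: [0.4, -0.2, -0.5]
grip_width: 59.3
```

>>> step_arm:
  targets:
    - [[0,0.084,0.029,0],[0,0.084,0.029,0],[0,0.084,0.029,0],[0,0.084,0.029,0],[0,0.084,0.029,0]]

```text
time: 27.78
tool_pos: [618.0, -25.8, 155.6]
tcp_rot: [-1.616, 1.537, -3.104]
contact_force: [-0.2, 0.1, -0.7]
grip_width: 59.9
```

>>> step_arm:
  targets:
    - [[0,0,0,0],[0,0,0,0],[0,0,0,0],[0,0,0,0],[0,0,0,0]]

```text
time: 28.2
tool_pos: [617.8, -25.6, 156.1]
tcp_rot: [-1.614, 1.537, -3.101]
contact_force: [-0.6, -0.6, -0.7]
grip_width: 59.3
```

Run:
```python
from plan import *
plan((616.5,-22,38,5,1))
d=cap("side"); save(d,"side6.png",(170,120,350,310),3)
```

```text
t 28.20 pos [617.8 -25.6 156.1] phi 4.8 width 59.3 F [-0.6 -0.6 -0.7] j [ -9.  34.  76.  -0.  73. -14.]
(616.5, -22, 38, 5, 1) -> [0.1181,0.0030,-0.0035,-0.2]
```

View pics/side6.png

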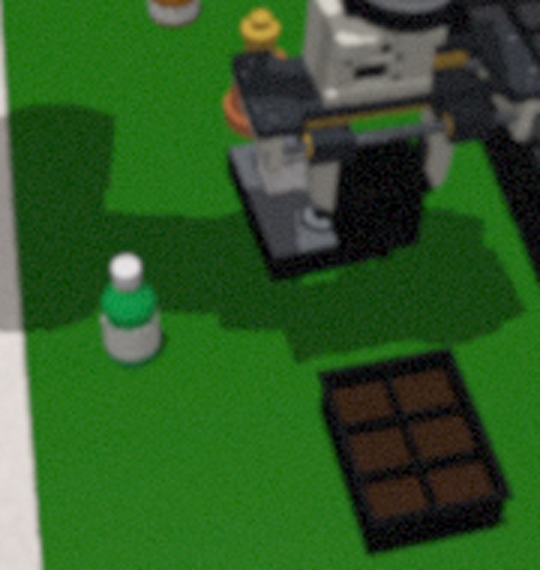

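Side crop: square pot held upright at (380,200) between the foam tray and the seed tray (410,450); bottle undisturbed at (130,310). Descending.

>>> step_arm:
  targets:
    - [[0.03,0.003,-0.0035,0],[0.07,0.003,-0.0035,0],[0.1,0.003,-0.0035,0],[0.115,0.003,-0.0035,0],[0.117,0.003,-0.0035,0]]

```text
time: 28.67
tool_pos: [614.1, -21.7, 35.4]
tcp_rot: [-1.647, 1.531, -3.134]
contact_force: [-0.2, -0.5, -0.2]
grip_width: 59.4
```

>>> step_arm:
  targets:
    - [[0,0,0,0],[0.001,0,0,0],[0.002,0,0,0],[0.003,0,0,0],[0.003,0,0,0]]

```text
time: 29.08
tool_pos: [614.6, -21.8, 33.4]
tcp_rot: [-1.639, 1.532, -3.126]
contact_force: [0.1, 0.2, -0.2]
grip_width: 59.9
```

>>> step_arm:
  targets:
    - [[0.0005,0,0,0],[0.001,0,0,0],[0.0015,0,0,0],[0.002,0,0,0],[0.002,0,0,0]]

```text
time: 29.5
tool_pos: [615.0, -22.1, 32.6]
tcp_rot: [-1.621, 1.534, -3.108]
contact_force: [-2.4, -0.5, 6.4]
grip_width: 59.3
```

>>> step_arm:
  targets:
    - [[0,0,0,0],[0,0,0,0],[0,0,0,0],[0,0,0,0],[0,0,0,0]]
  jaw: 0

```text
time: 29.92
tool_pos: [614.8, -22.1, 32.3]
tcp_rot: [-1.623, 1.533, -3.111]
contact_force: [0.8, -0.1, 0.4]
grip_width: 88.0
```

>>> step_arm:
  targets:
    - [[-0.04,0,0,0],[-0.08,0,0,0],[-0.12,0,0,0],[-0.16,0,0,0],[-0.16,0,0,0]]

```text
time: 30.33
tool_pos: [624.7, -22.3, 201.4]
tcp_rot: [-1.504, 1.548, -2.992]
contact_force: [1.0, 0.0, 1.1]
grip_width: 91.7
```

>>> step_arm:
  targets:
    - [[0,-0.1,0.16,0],[0,-0.1,0.16,0],[0,-0.1,0.16,0],[0,-0.1,0.16,0],[0,-0.1,0.16,0]]

```text
time: 30.75
tool_pos: [536.4, -193.6, 204.0]
tcp_rot: [-1.448, 1.547, -2.938]
contact_force: [-0.0, -0.1, -0.4]
grip_width: 91.8
```

>>> step_arm:
  targets:
    - [[0,-0.08,0.16,0],[0,-0.08,0.16,0],[0,-0.08,0.16,0],[0,-0.08,0.16,0],[0,-0.08,0.16,0]]

```text
time: 31.17
tool_pos: [467.2, -364.2, 205.8]
tcp_rot: [-1.389, 1.546, -2.882]
contact_force: [-0.2, 0.4, -0.5]
grip_width: 91.6
```

>>> step_arm:
  targets:
    - [[0,0,0,0],[0,0,0,0],[0,0,0,0],[0,0,0,0],[0,0,0,0]]

```text
time: 31.58
tool_pos: [468.0, -362.8, 205.9]
tcp_rot: [-1.398, 1.547, -2.889]
contact_force: [-0.7, 0.7, -0.6]
grip_width: 91.8
```

Run:
```python
from m import *; from plan import *
state(); D=cloud("side","top")
F=(606,105.2,6.6); S=(627,-149,3.1)
def rel(c,F):
    a=np.radians(F[2]); d=np.array(c)-F[:2]; x=np.array([np.cos(a),np.sin(a)]); return np.round([d@x,d@[-x[1],x[0]]],1)
for k,c,r,a,b in [("clay",(590,230),33,54,63),("conn",(588,230),30,90,116),("timer",(603,132),45,66,85),("sq",(615,-22),48,50,66),("bottle",(448,-11),40,60,100),("jar",(533,386),45,50,68)]:
    for n in D:
        q=obj(D[n]["P"],c,r,a,b)
        if len(q)>5: R=rect(q); print(k,n,len(q),*R,"zmed",np.median(q[:,2]).round(1),"foam",rel(R[0],F),"seed",rel(R[0],S))
im=[cv2.resize(D["top"]["color"][120:260,150:370,::-1],None,fx=3.6,fy=3.6),cv2.resize(D["side"]["color"][90:330,160:370,::-1],None,fx=2.4,fy=2.4)]
cv2.imwrite("pics/f1.png",im[0]); cv2.imwrite("pics/f2.png",im[1])
```

```text
t 31.58 pos [ 468.  -362.8  205.9] phi 4.6 width 91.8 F [-0.7  0.7 -0.6] j [-45.  28.  77.  -1.  75. -49.]
clay top 92 [589.3 224.5] [41.7 46.3] 62.8 zmed 59.9 foam [ -2.9 120.4] seed [-17.4 375. ]
conn top 116 [587.8 226.9] [28.7 28.9] 0.9 zmed 102.8 foam [ -4.1 123. ] seed [-18.8 377.5]
timer top 271 [601.2 130. ] [56.9 34.8] 2.9 zmed 72.4 foam [-1.9 25.2] seed [-10.7 280. ]
sq side 91 [643.1 -22.7] [57.8 17.7] 79.7 zmed 59.5 foam [  22.2 -131.3] seed [ 22.9 125.2]
sq top 204 [616.3 -22.5] [60.9 59.2] 1.7 zmed 60.1 foam [  -4.4 -128. ] seed [ -3.8 126.9]
bottle top 156 [449.3 -12.2] [34.9 34. ] 27.6 zmed 70.5 foam [-169.2  -98.6] seed [-170.   146.2]
jar top 209 [534.5 386.5] [40.8 40.9] 2.7 zmed 59.7 foam [-38.7 287.7] seed [-63.4 539.7]
```

View pics/f1.png

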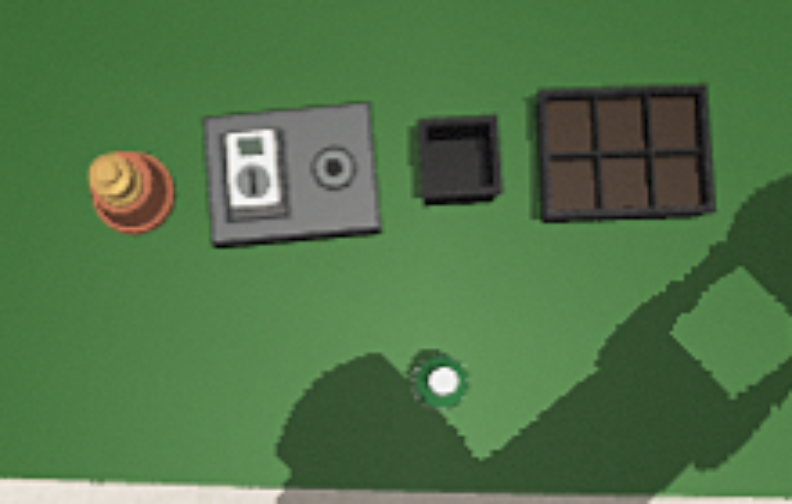

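View pics/f2.png

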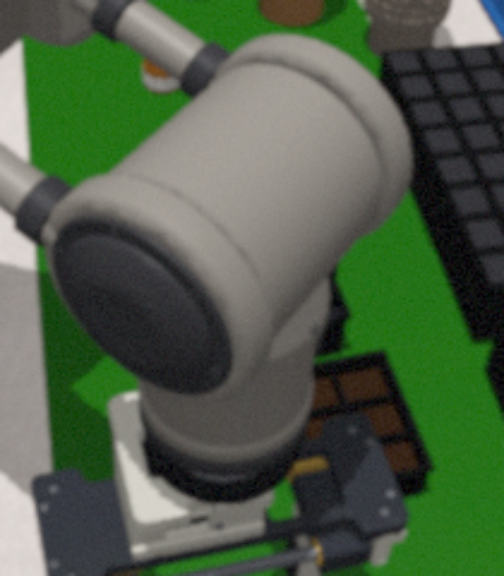

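The top view shows everything placed: connector on the pot at (120,180), timer in the foam (253,170), square pot (458,160) midway between the trays, bottle (442,380) in place. Handing in.

```bash
python3 -c "
from plant import bot
print(bot.close_job())"
```

```text
the job is handed in; nothing more can be done
None
```

The job is handed in at about 32 s of the 112 s allowed, and my last measurements put everything within tolerance. I placed the timer first, then the clay pot, the connector and the square pot. Everything is released and the arm is parked clear.

Last checks, from the top camera, which is good to about 2 mm:

| Item | Measured | Wanted |
|---|---|---|
| Timer top height | 72.4 mm | 72 mm when home |
| Timer offset from cutout centre | about 3 mm | under 6 mm |
| Timer yaw relative to the foam | about 0.06 rad | under 0.15 rad |
| Clay pot, in the foam tray's frame | (−1.5, 124) mm | (0, 127) mm, ±18 mm |
| Connector offset from clay pot centre | about 3 mm | under 12 mm |
| Square pot from foam tray middle | (−4, −128) mm | x within 28 mm, at least 100 mm in y |
| Square pot from seed tray middle | (−4, +127) mm | x within 28 mm, at least 100 mm in y |
| Bottle and jar | within 2 mm of start | under 15 mm |

Three checks were limited or disagreed:
- **Side camera at the end:** the parked arm blocked its view. It gave only a partial reading of the square pot, which I disregarded.
- **Clay pot:** its place comes from the view before the connector went on. The final view, with the connector partly hiding it, gave about (−3, 120) mm, which is still within tolerance.
- **Timer yaw:** the earlier side view (taken after the pot was placed) read 8.5° against 2.9° from the top. Both are within the 0.15 rad limit relative to the foam's 6.6°.

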